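# Open a dead plate reader with its release pin

## Robot

A 7-joint arm with a two-finger parallel gripper is mounted at the origin on a cart in front of the work surface, level with it; the furniture and walls round the work are solid. World frame = base frame: x ahead of the robot, y to its left, z up, the work surface at z = 0. Lengths are in m, angles in rad, forces in N, time in s.
With the tool pointing down it reaches from about 0.425 to 0.95 m from the base axis. Payload 4.7 kg.
Tool frame: the origin (TCP) lies at the very end of the fingers, on their centre line; the grasp point (between the pads) lies 19 mm behind it; y points along the fingers, z is the direction in which the jaws open and shut, and the axes are right-handed (so a half turn about y gives the same grasp; the last joint's range is limited). The gripper opens to 87 mm and grips with 3 to 60 N. Pads are 19 mm wide; open, the fingers measure 117 mm over their backs; the gripper's body (75 mm by 190 mm) begins 51 mm behind the grasp point.
Start: joints at [-1.365, 0.469, -0.049, 1.532, 0.024, 1.141, -0.082], TCP at [0.157, 0.657, 0.223] pointing down, gripper open.
Joint ranges: [-2.59, 2.59], [-0.33, 1.99], [-1.39, 1.29], [0.1, 2.45], [-1.04, 4.18], [0.21, 1.99], [-2.66, 2.66]. Speed limits (rad/s): [2.57, 2.57, 3.14, 3.14, 3.14, 3.14, 3.14].

## Interface

Orientations are given as a unit quaternion [w, x, y, z].
In Python, from plant import env, kin, eyes gives the robot as it stands. Calls block until the motion is done:
- env.move_ptp(position, orientation): joint-space move of the TCP to a pose.
- env.servo_line(position, rot=None, feed=0.15): straight line of the TCP; rot=None keeps the orientation; feed is the mean speed in m/s.
- env.move_joints(angles): joint-space move.
- env.set_gripper(opening, squeeze=None): opening from 0.0 (shut) to 1.0 (fully open); squeeze is the grip in N (None keeps the last); returns when the fingers have stopped.
- env.hold(seconds).
- kin.inverse_kinematics(position, orientation): joint angles nearest the present ones, or None.
- env.read_state(): the state.
- eyes.grab_frame(name): name is "scene" or "top"; returns a dict with "pixels" (420x560x3 uint8, red, green, blue), "fov_y" (degrees; the focal length in pixels is half the picture's height over the tangent of half this angle, whatever the lens; pixels are square), "cx", "cy" (the principal point, pixels), "k1" (the pictures are not rectified: a ray, as slopes to the right and down, at radius r is drawn at 1 + k1 r^2 times it, then the intrinsics apply), "camera_from_world" (4x4, takes a point from world to camera coordinates). Camera axes: x right, y up, looking along -z (the intrinsics and any distortion apply to the point x, -y, -z); pixel columns grow to the right and rows downward; lengths in m; the calibration is good to about 2 mm. A picture is of the moment at which its call begins. There is no depth.
A pose or a line that the arm cannot do raises env.MotionError and nothing moves.
- env.hand_in(): hands the job in, once; it reports no verdict.
The state is a dict: "time": time; "q": joint angles; "joint_velocities": joint speeds; "joint_efforts": joint torques, N m; "position": TCP position; "eef_rot": TCP orientation; "contact_force": force on the tool from outside, world axes, zero at the start; "wrist_torque": the same for the moment, N m; "opening": opening from 0.0 (shut) to 1.0 (fully open).
Only numpy, scipy, OpenCV 4.12 (cv2) and the standard library are available. Lean on these libraries where they do the work, as an engineer would, in place of code of your own. Each camera call takes 0.05 s, during which the arm holds its last target.

## Task

The plate reader has lost its power with samples inside. Take the red-handled release pin out of its stand and push its rod down through the orange access hole in the reader's top, feeling for the hidden spring latch and pressing until it gives and the drawer has come out at the front; never press on the reader or its latch with more than 18 N. Then put the pin back into its stand, upright and fully home, and leave the flask, tip box and bottle where they stand.

Things in the scene. Friction and masses are not known exactly. Their poses are not given: they have to be found in the camera images.
- reader: Plate reader, a white box with a black front and grey drawer, 210 (x) x 190 (y) x 132 high, fixed to the bench. Origin: centre of its underside, on the bench; its x axis points from its front to its back, z up. The drawer comes out along -x, so the 70 mm in front of it must stay clear.
- release_hole (a point): Centre of the mouth of the access hole, 132 mm above the bench, in the middle of a 36 mm square orange bushing on the reader's top. The hole is 10 mm across and vertical, with a 3 mm countersink, and 10 mm long; below it is a cavity with the hidden latch lever.
- latch_top (a point): Fixed point on the hole's axis, 22 mm below its mouth: the highest place of the lever's flat top. In each unit the lever lies 0 to 24 mm lower, unseen (22 to 46 mm below the mouth). It yields downward against a spring of 3 to 5 N, trips after 5 to 6 mm, and after 7 to 8 mm meets a stiff buffer (about 5 N/mm): a rise to 9 N means that it is fully down and tripped.
- drawer (a joint): How far the drawer has come out, in m: 0 latched, 0.06 fully out. Once tripped, a spring and damper drive it fully out in about 2 s; keep the lever down until it has plainly moved (over 20 mm), or it may latch again.
- release_pin: Release pin, about 60 g, upright in its stand: a steel rod of 6 mm diameter and 75 mm length with a round tip, then a black collar of 22 mm diameter and 6 mm thickness, then a red round handle of 14 mm diameter and 45 mm length; 126 mm long in all. Origin at the rod's tip; z runs along the pin from tip to handle.
- pin_tip (a point): Tip of the rod.
- pin_grip (a point): Point to grip, on the pin's axis in the middle of the handle, 104 mm from the tip.
- pin_stand: Fixed stand for the pin: aluminium pillar 34 x 34 x 80 mm on a black 70 x 70 x 12 mm foot. Origin: centre of its underside.
- stand_hole (a point): Centre of the mouth of the stand's hole, on top of the pillar 80 mm above the bench; vertical, 10 mm across with a 2.5 mm countersink, 80 mm deep. With the pin fully home its collar rests on the pillar and its tip is 75 mm below this point.
- flask_mid (a point): Clear conical flask, 63 mm diameter, 112 mm high, loose; this point is its centre, half-way up. Not to be disturbed.
- tip_box: Blue pipette tip box with clear lid, 97 x 122 x 75 mm, loose; origin at the centre of its underside. Not to be disturbed.
- clear_a: Clear glass bottle, 54 mm diameter, 104 mm high, loose; origin at the centre of its underside. Not to be disturbed.

How it is judged:
On the way, in this order (a step that is already met when the one before it is completed fails the run):
1. the pin's rod is in the access hole, its tip at least 15 mm below the mouth, with the drawer still latched (z of pin_tip in the frame of release_hole below -0.015 m and horizontal distance between pin_tip and release_hole below 0.012 m and value of joint drawer below 0.01 m), for 0.1 s.
2. the drawer has come out by more than 20 mm with the rod still in the hole (z of pin_tip in the frame of release_hole below -0.015 m and horizontal distance between pin_tip and release_hole below 0.012 m and value of joint drawer above 0.02 m), for 0.1 s.
At the end, for the whole second after the job is handed in: The drawer is more than 50 mm out, and the pin stands in its stand again, released, at rest, within 0.12 rad of upright and fully home (tip at least 69 mm below the mouth of the stand's hole) (value of joint drawer above 0.05 m and z of pin_tip in the frame of stand_hole below -0.069 m and horizontal distance between pin_tip and stand_hole below 0.008 m and angle between release_pin's own z axis and vertical below 0.12 rad and linear speed of release_pin below 0.02 m/s); the robot touches nothing.
It fails at once if the pin presses on the reader, its latch or its drawer with more than 18 N (contact force between release_pin and reader above 18 N).
It fails at once if the flask, tip box or bottle is moved by more than 30 mm (distance of any of flask_mid, tip_box, clear_a from where it was at the start of the episode above 0.03 m).
It also fails if it takes over 69 s, if anything falls off the work surface, if the arm or the gripper's body presses on something with over 40 N, if the wrist force passes 120 N, or if a joint passes its speed limit or range.

## Working session

There is one attempt and no reset: what is moved stays moved. The work goes in short steps, each a Python script; the robot and the scene stay as the last script left them, time stands still between calls to the robot, and variables do not carry over. Pictures are saved under pics/ and viewed, and the job is handed in when it is done.

```bash
ls; mkdir -p pics; python3 - <<'E'
from plant import env,kin,eyes
import cv2,numpy as np
for n in("scene","top"):
    f=eyes.grab_frame(n); cv2.imwrite(f"pics/{n}0.png",f["pixels"][:,:,::-1]); print(n,f["fov_y"],f["cx"],f["cy"],f["k1"]);print(np.round(f["camera_from_world"],4).tolist())
s=env.read_state();print(s)
E
```

```text
pics
scene 45.3671963781481 273.2401500094081 221.34783698112489 -0.1708767758329787
[[0.8684, -0.4959, -0.0034, -0.4895], [0.3345, 0.5807, 0.7422, -0.2756], [-0.3661, -0.6457, 0.6702, -1.177], [0.0, 0.0, 0.0, 1.0]]
top 54.46327555993407 274.57389078176493 201.85896786016724 -0.04082935421673516
[[-0.0069, -1.0, 0.0055, 0.036], [0.9847, -0.0058, 0.1744, -0.6116], [-0.1744, 0.0066, 0.9847, -0.9571], [0.0, 0.0, 0.0, 1.0]]
{'time': 0.1, 'q': array([-1.36491679,  0.46938033, -0.04861292,  1.53357469,  0.02412869,
        1.14100566, -0.0822968 ]), 'joint_velocities': array([ 0.00116777, -0.00119192,  0.00056831, -0.00275092, -0.00135086,
       -0.00137841, -0.00095437]), 'joint_efforts': array([ 5.79449970e-04, -5.09174752e+01, -8.09515407e-02, -2.36829633e+01,
       -6.14308356e-02,  3.44537117e-02,  9.32749276e-05]), 'position': array([0.15688267, 0.65595785, 0.22159117]), 'eef_rot': array([-0.70161437,  0.70287062, -0.08284094,  0.08274988]), 'contact_force': array([ 0.06861513,  0.68408738, -0.36994837]), 'wrist_torque': array([0.04224409, 0.00764588, 0.03950823]), 'opening': 1.0037121569948972}
```

View pics/scene0.png

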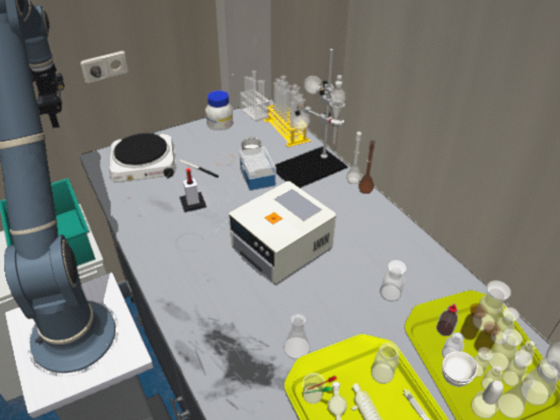

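View pics/top0.png

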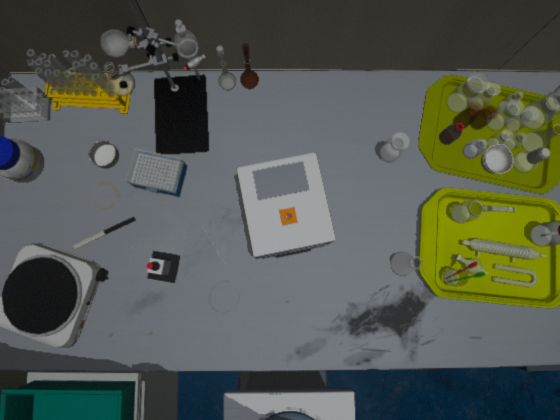

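```bash
python3 - <<'E'
import cv2,numpy as np
t=cv2.imread("pics/top0.png");s=cv2.imread("pics/scene0.png")
def c(im,x,y,w,h,k): return cv2.resize(im[y:y+h,x:x+w],(w*k,h*k),interpolation=cv2.INTER_CUBIC)
a=np.hstack([c(t,135,240,48,48,8),c(t,264,192,48,48,8)])
b=np.hstack([c(s,165,160,48,60,8)[:480],c(s,250,195,48,60,8)[:480]])
cv2.imwrite("pics/ztop.png",a);cv2.imwrite("pics/zsc.png",b)
E
```

```text
(no output)
```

View pics/ztop.png

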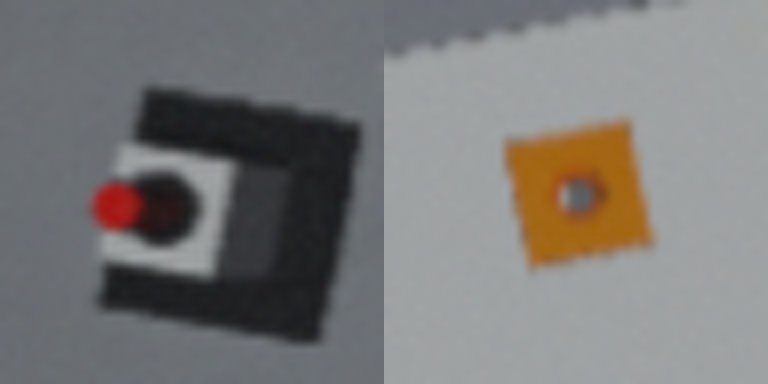

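View pics/zsc.png

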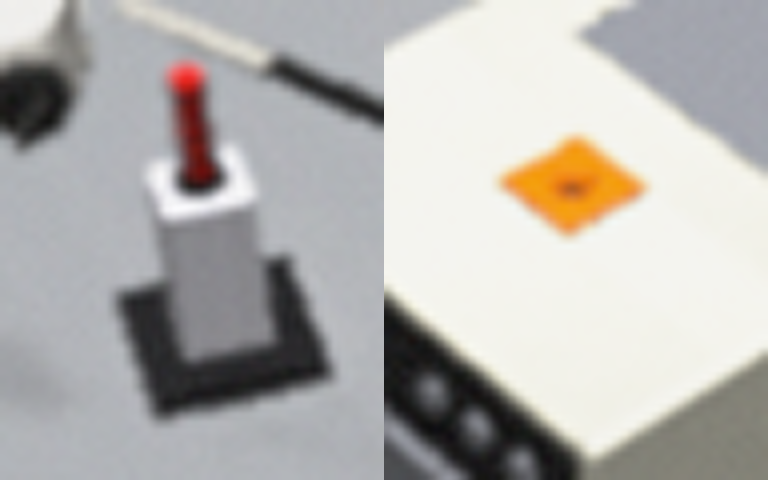

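```bash
cat > h.py <<'E'
import numpy as np,cv2
from plant import env,kin,eyes
def K(f):
    F=210/np.tan(np.radians(f["fov_y"])/2); return F
def ray(f,u,v):
    F=K(f); d=np.array([(u-f["cx"])/F,(v-f["cy"])/F]); s=d.copy()
    for _ in range(50): s=d/(1+f["k1"]*(s@s))
    T=np.array(f["camera_from_world"]);R=T[:3,:3];c=-R.T@T[:3,3]
    w=R.T@np.array([s[0],-s[1],-1]); return c,w
def atz(f,u,v,z):
    c,w=ray(f,u,v); return c+w*(z-c[2])/w[2]
def tri(rs):
    A=np.zeros((3,3));b=np.zeros(3)
    for c,w in rs:
        w=w/np.linalg.norm(w);P=np.eye(3)-np.outer(w,w);A+=P;b+=P@c
    return np.linalg.solve(A,b)
def proj(f,p):
    T=np.array(f["camera_from_world"]);q=T[:3,:3]@np.array(p)+T[:3,3]
    s=np.array([q[0],-q[1]])/-q[2]; s=s*(1+f["k1"]*(s@s)); return s*K(f)+[f["cx"],f["cy"]]
E
python3 - <<'E'
from h import *
t=eyes.grab_frame("top");s=eyes.grab_frame("scene")
def z(f,x0,y0,zx,zy,h): return atz(f,x0+(zx+.5)/8-.5,y0+(zy+.5)/8-.5,h)
def hue(f,box,lo,hi,smin):
    x0,y0,x1,y1=box;h=cv2.cvtColor(f["pixels"],cv2.COLOR_RGB2HSV)[y0:y1,x0:x1]
    m=cv2.inRange(h,np.array([lo,smin,60]),np.array([hi,255,255])); n,l,st,c=cv2.connectedComponentsWithStats(m); i=1+np.argmax(st[1:,4]);return m,c[i]+[x0,y0],st[i,4]
for n,f,b in(("top",t,(270,200,310,235)),("sc",s,(255,205,295,232))):
    m,c,a=hue(f,b,5,25,120)
    r=cv2.minAreaRect(cv2.findNonZero(m)); print(n,c,a,r,atz(f,*c,.132))
print("bush hand",z(t,264,192,196,194,.132),z(s,250,195,189,185.5,.132))
bt=[z(t,264,192,x-384,y,.132) for x,y in((505,143),(630,121),(653,244),(532,269))];print(np.round(bt,4), [np.linalg.norm(bt[i]-bt[i-1]) for i in range(4)])
print("pillar",z(t,135,240,167,211,.08),z(s,165,160,203,186,.08))
print("foot",z(t,135,240,231,215,.012)); pt=[z(t,135,240,x,y,.012) for x,y in((143,88),(361,123),(322,342),(98,306))];print(np.round(pt,4),[np.linalg.norm(pt[i]-pt[i-1]) for i in range(4)])
print("collar",z(t,135,240,161,208,.086))
print("handle top",z(t,135,240,117,208,.131),z(s,165,160,186,76,.131-.003))
print("footscene",[z(s,165,160,x,y,.012) for x,y in((117,297),(287,257),(333,377),(157,417))])
# reader yaw / ref points
print("flask etc",atz(t,405,263,.0),atz(t,103,154,.1),atz(t,158,172,.07))
E
```

```text
top [287.9        215.83181818] 220 ((17.91176414489746, 15.852941513061523), (15.076668739318848, 15.293599128723145), 77.47119140625) [0.56552138 0.00261088 0.132     ]
sc [273.07017544 217.62280702] 114 ((17.966217041015625, 12.547296524047852), (13.600973129272461, 10.229791641235352), 35.53767776489258) [ 0.56267161 -0.00176766  0.132     ]
bush hand [0.56556333 0.00224153 0.132     ] [ 0.56268914 -0.00234612  0.132     ]
[[ 0.5803  0.0234  0.132 ]
 [ 0.5865 -0.0123  0.132 ]
 [ 0.5512 -0.0182  0.132 ]
 [ 0.5443  0.0161  0.132 ]] [np.float64(0.03680723159337515), np.float64(0.03617492658069346), np.float64(0.035806778940725224), np.float64(0.034995480129995725)]
pillar [0.45565647 0.31363983 0.08      ] [0.45419945 0.30843346 0.08      ]
foot [0.4557596 0.3126457 0.012    ]
[[0.4957 0.3421 0.012 ]
 [0.4844 0.2725 0.012 ]
 [0.4164 0.2826 0.012 ]
 [0.4276 0.3535 0.012 ]] [np.float64(0.06896156266016727), np.float64(0.07055735722633592), np.float64(0.06877456903742962), np.float64(0.07174917355284832)]
collar [0.45640559 0.31373606 0.086     ]
handle top [0.45546577 0.3132188  0.131     ] [0.454782  0.3123036 0.128    ]
footscene [array([0.42534676, 0.34588029, 0.012     ]), array([0.49275034, 0.33521149, 0.012     ]), array([0.47884736, 0.25958414, 0.012     ]), array([0.411982  , 0.27166738, 0.012     ])]
flask etc [ 0.46032051 -0.3010906   0.        ] [0.72391833 0.44775961 0.1       ] [0.6855823  0.32001469 0.07      ]
```

```bash
cat >> h.py <<'E'
from scipy.spatial.transform import Rotation as Ro
def quat(yaw):
    # tool y down, tool z horizontal at angle yaw
    zt=np.array([np.cos(yaw),np.sin(yaw),0]);yt=np.array([0,0,-1.]);xt=np.cross(yt,zt)
    return Ro.from_matrix(np.c_[xt,yt,zt]).as_quat(scalar_first=True)
def st(m=""):
    s=env.read_state();print(m,"t%.2f"%s["time"],"p",np.round(s["position"],4),"F",np.round(s["contact_force"],2),"M",np.round(s["wrist_torque"],2),"op%.3f"%s["opening"],flush=True);return s
def shot(n,name):
    f=eyes.grab_frame(n);cv2.imwrite(f"pics/{name}.png",f["pixels"][:,:,::-1]);return f
E
python3 - <<'E'
from h import *
s=env.read_state();print(Ro.from_quat(s["eef_rot"],scalar_first=True).as_matrix().round(2))
for yaw in np.radians([-90,-60,-30,0,30,60,90,180]):
    for p in([.4552,.312,.2],[.4552,.312,.092],[.564,.001,.26],[.564,.001,.17]):
        q=kin.inverse_kinematics(p,quat(yaw)); print(round(np.degrees(yaw)),p,None if q is None else np.round(q,2))
E
```

```text
[[ 0.97 -0.    0.23]
 [-0.23 -0.    0.97]
 [ 0.   -1.   -0.  ]]
-90 [0.4552, 0.312, 0.2] [-1.19  0.33  0.65  1.88 -0.23  1.   -2.01]
-90 [0.4552, 0.312, 0.092] [-1.15  0.48  0.61  1.98 -0.38  0.8  -1.88]
-90 [0.564, 0.001, 0.26] [-0.79  0.35  0.93  1.79 -0.3   1.15 -1.34]
-90 [0.564, 0.001, 0.17] [-0.78  0.47  0.95  1.9  -0.46  1.   -1.2 ]
-60 [0.4552, 0.312, 0.2] [-1.11  0.31  0.55  1.88 -0.19  1.   -1.53]
-60 [0.4552, 0.312, 0.092] [-1.06  0.46  0.5   1.98 -0.31  0.78 -1.43]
-60 [0.564, 0.001, 0.26] [-0.7   0.31  0.79  1.79 -0.24  1.14 -0.88]
-60 [0.564, 0.001, 0.17] [-0.67  0.42  0.78  1.89 -0.35  0.97 -0.78]
-30 [0.4552, 0.312, 0.2] [-1.04  0.3   0.45  1.88 -0.15  1.   -1.05]
-30 [0.4552, 0.312, 0.092] [-1.    0.44  0.42  1.97 -0.25  0.77 -0.96]
-30 [0.564, 0.001, 0.26] [-0.66  0.3   0.74  1.79 -0.22  1.14 -0.37]
-30 [0.564, 0.001, 0.17] [-0.62  0.4   0.71  1.89 -0.32  0.96 -0.29]
0 [0.4552, 0.312, 0.2] [-0.98  0.3   0.38  1.87 -0.13  0.99 -0.55]
0 [0.4552, 0.312, 0.092] [-0.95  0.44  0.35  1.97 -0.21  0.77 -0.48]
0 [0.564, 0.001, 0.26] [-0.62  0.29  0.69  1.79 -0.2   1.14  0.13]
[... 467 characters left out ...]
 0.76  0.45]
60 [0.564, 0.001, 0.26] [-0.57  0.28  0.62  1.78 -0.18  1.13  1.15]
60 [0.564, 0.001, 0.17] [-0.5   0.37  0.55  1.88 -0.24  0.95  1.2 ]
90 [0.4552, 0.312, 0.2] [-0.73  0.29  0.06  1.86 -0.02  0.99  0.91]
90 [0.4552, 0.312, 0.092] [-0.71  0.42  0.04  1.96 -0.03  0.76  0.92]
90 [0.564, 0.001, 0.26] [-0.53  0.28  0.57  1.78 -0.16  1.13  1.66]
90 [0.564, 0.001, 0.17] [-0.46  0.36  0.49  1.88 -0.21  0.95  1.7 ]
180 [0.4552, 0.312, 0.2] [-0.49  0.3  -0.23  1.85  0.08  1.    2.39]
180 [0.4552, 0.312, 0.092] [-0.46  0.44 -0.28  1.94  0.17  0.78  2.31]
180 [0.564, 0.001, 0.26] [ 0.77  0.5  -1.17  1.71  0.48  1.26  2.63]
180 [0.564, 0.001, 0.17] [-0.87  0.56  1.12  1.9  -0.58  1.05 -2.65]
```

```bash
python3 - <<'E'
from h import *
Q=quat(np.radians(60))
env.move_ptp([.4552,.312,.22],Q);s0=st("above")
env.servo_line([.4552,.312,.16],feed=.15);st()
shot("scene","s1");shot("top","t1")
E
python3 - <<'E'
import cv2,numpy as np
s=cv2.imread("pics/s1.png")[90:220,120:260];t=cv2.imread("pics/t1.png")[190:320,90:230]
cv2.imwrite("pics/z1.png",cv2.resize(np.hstack([s,t]),None,fx=2.8,fy=2.8,interpolation=cv2.INTER_CUBIC))
E
```

```text
above t1.87 p [0.4544 0.3138 0.2199] F [0.69 0.78 0.13] M [-0.03  0.04 -0.01] op0.999
 t2.42 p [0.4553 0.3128 0.1603] F [-0.13  0.07 -0.3 ] M [-0.    0.01  0.02] op0.998
```

View pics/z1.png

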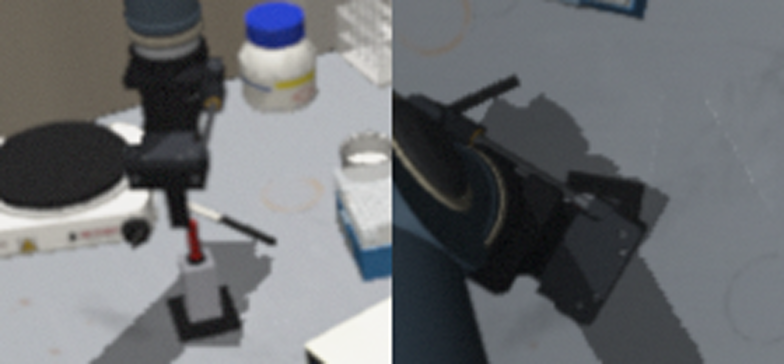

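```bash
python3 - <<'E'
from h import *
f=eyes.grab_frame("scene");s=st()
im=f["pixels"][:,:,::-1][120:220,150:250];im=cv2.resize(im,None,fx=6,fy=6,interpolation=cv2.INTER_CUBIC).copy()
p=s["position"];R=Ro.from_quat(s["eef_rot"],scalar_first=True).as_matrix()
for d,c in((0,(0,255,0)),(-.0435,(255,0,0)),(.0435,(255,255,0)),(-.0585,(0,255,255))):
  for w in(-.0095,0,.0095):
    u=proj(f,p+R@[w,0,d]);print(d,w,u);cv2.circle(im,tuple(int(round(k)) for k in ((u-[150,120]+.5)*6)),2,c,-1)
u=proj(f,[.4552,.312,.131]);cv2.circle(im,tuple(int(round(k)) for k in ((u-[150,120]+.5)*6)),2,(255,0,255),-1);print(u)
cv2.imwrite("pics/z2.png",im)
E
```

```text
t2.57 p [0.4559 0.3127 0.1612] F [ 0.44  0.35 -0.79] M [ 0.03 -0.03 -0.  ] op0.997
0 -0.0095 [183.57174772 159.58118403]
0 0 [186.82612929 159.55334163]
0 0.0095 [190.08466346 159.52642186]
-0.0435 -0.0095 [181.40723529 168.50417086]
-0.0435 0 [184.73591248 168.47921708]
-0.0435 0.0095 [188.06903157 168.45508868]
0.0435 -0.0095 [185.64923467 151.06446226]
0.0435 0 [188.83217654 151.03416365]
0.0435 0.0095 [192.0190063  151.00487012]
-0.0585 -0.0095 [180.63982299 171.67998133]
-0.0585 0 [183.99480671 171.65613551]
-0.0585 0.0095 [187.35433831 171.63307768]
[187.86905841 168.24177362]
```

View pics/z2.png

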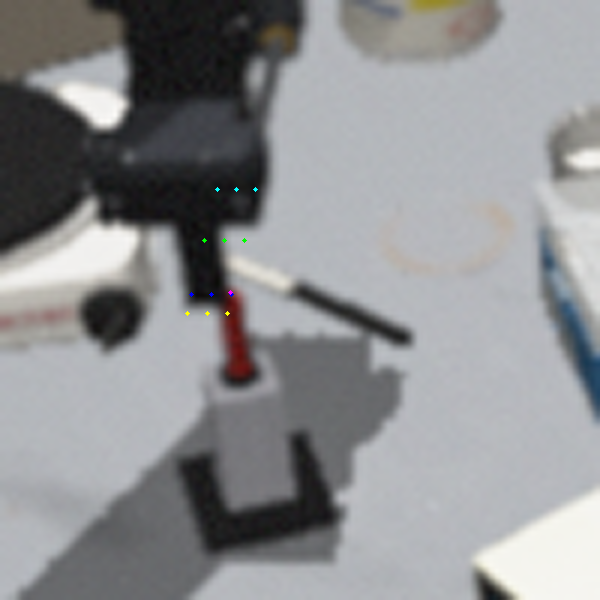

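```bash
python3 - <<'E'
from h import *
env.servo_line([.4562,.3122,.093],feed=.12);st()
env.set_gripper(.3,5);st()
env.set_gripper(0.0,5);
for i in range(3): st("closed5")
E
```

```text
t3.27 p [0.4567 0.3125 0.0936] F [ 0.4  -0.32  0.08] M [-0.02 -0.02 -0.01] op1.002
 t4.47 p [0.4562 0.3122 0.093 ] F [-0.25  0.1   0.53] M [-0.03 -0.01  0.03] op0.302
closed5 t4.88 p [0.4562 0.3122 0.093 ] F [-0.13  0.34 -0.03] M [ 0.02 -0.05  0.03] op0.155
closed5 t4.88 p [0.4562 0.3122 0.093 ] F [-0.13  0.34 -0.03] M [ 0.02 -0.05  0.03] op0.155
closed5 t4.88 p [0.4562 0.3122 0.093 ] F [-0.13  0.34 -0.03] M [ 0.02 -0.05  0.03] op0.155
```

```bash
python3 - <<'E'
from h import *
env.set_gripper(0.0,40);st("grip")
env.servo_line([.4562,.3122,.15],feed=.12);st()
env.servo_line([.4562,.3122,.245],feed=.2);st()
env.servo_line([.565,.000,.245],feed=.25);st()
env.servo_line([.565,.000,.228],feed=.1);s=st()
f=shot("scene","s3");g=shot("top","t3")
print(proj(f,[.565,0,.14]),proj(g,[.565,0,.14]))
for n,im,(x0,y0) in(("s",f,(240,150)),("t",g,(250,180))):
    c=im["pixels"][y0:y0+75,x0:x0+75,::-1];cv2.imwrite(f"pics/z3{n}.png",cv2.resize(c,None,fx=8,fy=8,interpolation=cv2.INTER_CUBIC))
E
```

```text
grip t5.09 p [0.4562 0.3122 0.093 ] F [-0.2   0.21 -0.78] M [ 0.02 -0.01  0.01] op0.151
 t5.72 p [0.4558 0.3119 0.1496] F [-0.42 -0.02 -1.37] M [-0.02  0.04 -0.  ] op0.150
 t6.34 p [0.4554 0.3117 0.2435] F [-0.4   0.53 -0.94] M [ 0.   -0.02 -0.03] op0.150
 t7.82 p [0.5646 0.0015 0.2447] F [-0.02  0.16 -0.32] M [-0.07  0.   -0.  ] op0.149
 t8.13 p [0.5644 0.0009 0.2275] F [-0.11  0.21 -0.72] M [-0.05 -0.02 -0.01] op0.147
[273.5052692 214.5974511] [289.19703238 215.55393484]
```

View pics/z3s.png

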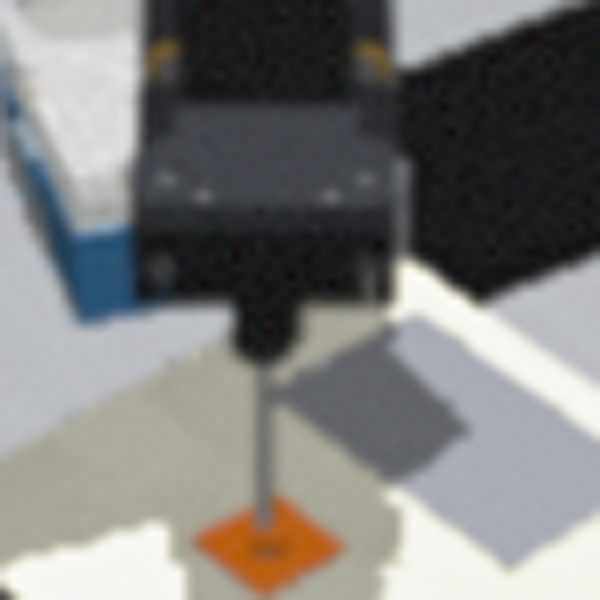

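View pics/t3.png

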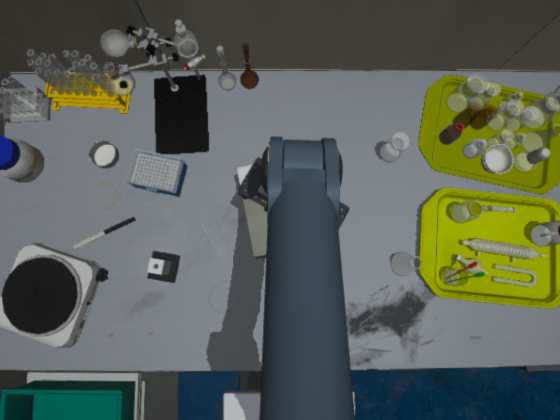

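```bash
python3 - <<'E'
from h import *
xy=[.5662,.0003]
env.servo_line([*xy,.228],feed=.05);st()
env.servo_line([*xy,.222],feed=.05);s=st();b=s["contact_force"]
z=.222
while z>.204:
    z-=.0008; env.servo_line([*xy,z],feed=.02); s=env.read_state();d=s["contact_force"]-b
    print("t%.2f z%.4f"%(s["time"],z),np.round(s["position"],4),np.round(d,1),flush=True)
    if np.linalg.norm(d)>4: break
E
```

```text
t8.48 p [5.665e-01 4.000e-04 2.284e-01] F [-0.29  0.1  -0.87] M [ 0.02  0.03 -0.  ] op0.155
 t8.75 p [5.658e-01 3.000e-04 2.215e-01] F [ 0.23 -0.1  -0.39] M [-0.05 -0.03 -0.02] op0.150
t9.00 z0.2212 [5.662e-01 3.000e-04 2.212e-01] [-0.6  0.3 -0.4]
t9.25 z0.2204 [5.662e-01 3.000e-04 2.204e-01] [ 0.   0.  -1.3]
t9.50 z0.2196 [5.662e-01 3.000e-04 2.196e-01] [ 0.5 -0.  -1.2]
t9.75 z0.2188 [5.662e-01 3.000e-04 2.187e-01] [-0.7  0.2 -0.6]
t10.00 z0.2180 [5.662e-01 3.000e-04 2.179e-01] [-1.2  1.2  1.1]
t10.25 z0.2172 [5.662e-01 3.000e-04 2.171e-01] [-0.3  0.4  0. ]
t10.50 z0.2164 [5.661e-01 3.000e-04 2.163e-01] [ 0.5  0.1 -0. ]
t10.75 z0.2156 [5.662e-01 3.000e-04 2.155e-01] [-0.2  0.1  0.1]
t11.00 z0.2148 [5.662e-01 3.000e-04 2.147e-01] [-0.8  0.2 -0.5]
t11.25 z0.2140 [5.662e-01 3.000e-04 2.139e-01] [-0.6  0.3 -0.3]
t11.50 z0.2132 [5.662e-01 3.000e-04 2.131e-01] [-1.   0.  -0.4]
t11.75 z0.2124 [5.661e-01 3.000e-04 2.123e-01] [ 0.4 -0.6 -0. ]
t12.00 z0.2116 [5.661e-01 3.000e-04 2.115e-01] [-0.1 -0.1  0.3]
t12.25 z0.2108 [5.661e-01 3.000e-04 2.107e-01] [-0.1  0.4 -0. ]
t12.50 z0.2100 [5.662e-01 3.000e-04 2.099e-01] [-0.7  0.8 -0.7]
t12.75 z0.2092 [5.662e-01 3.000e-04 2.092e-01] [-0.9  0.2 -0.6]
t13.00 z0.2084 [5.662e-01 3.000e-04 2.083e-01] [0.1 0.2 0.1]
t13.25 z0.2076 [5.662e-01 3.000e-04 2.075e-01] [ 0.1  0.2 -0.3]
t13.50 z0.2068 [5.661e-01 3.000e-04 2.067e-01] [-0.6  0.2  0.5]
t13.75 z0.2060 [5.662e-01 3.000e-04 2.059e-01] [ 0.2  0.9 -0.1]
t14.00 z0.2052 [5.661e-01 3.000e-04 2.051e-01] [-0.8  0.2 -0.8]
t14.25 z0.2044 [5.662e-01 3.000e-04 2.043e-01] [ 0.6 -0.1  0.9]
t14.50 z0.2036 [5.662e-01 3.000e-04 2.035e-01] [ 0.  -0.3 -0.4]
```

```bash
python3 - <<'E'
from h import *
xy=[.5662,.0003]
z=.199;env.servo_line([*xy,z],feed=.03);st()
b=np.array([0,0,-.6])
while z>.162:
    step=.001
    z-=step if (lambda F:F<2.5)(env.read_state()["contact_force"][2]+.6) else .0006
    env.servo_line([*xy,z],feed=.02); s=env.read_state();d=s["contact_force"]-b
    print("t%.2f z%.4f"%(s["time"],z),np.round(s["position"][2],4),np.round(d,1),flush=True)
    if d[2]>8.5 or np.linalg.norm(d)>11: break
E
```

```text
t14.80 p [5.659e-01 3.000e-04 1.986e-01] F [-0.29  0.16 -0.26] M [-0.01  0.04  0.  ] op0.151
t15.05 z0.1980 0.198 [-0.2 -0.9  0.5]
t15.30 z0.1970 0.197 [0.5 0.2 0. ]
t15.55 z0.1960 0.1959 [ 0.   0.4 -0.4]
t15.80 z0.1950 0.1949 [ 1.  -0.5  0.1]
t16.05 z0.1940 0.1939 [-0.7 -1.   0.4]
t16.30 z0.1930 0.1929 [-0.1 -0.8  0.2]
t16.55 z0.1920 0.1919 [-0.2 -0.3  1. ]
t16.80 z0.1910 0.1909 [-0.3  1.1 -0.2]
t17.05 z0.1900 0.1899 [-0.8  0.2 -0.1]
t17.30 z0.1890 0.1889 [0.5 0.4 0.1]
t17.55 z0.1880 0.1879 [-0.6 -0.4 -0.7]
t17.80 z0.1870 0.1869 [-0.9  1.4  0.2]
t18.05 z0.1860 0.1859 [-0.3  0.3  0.6]
t18.30 z0.1850 0.1849 [ 0.2 -0.2 -0.1]
t18.55 z0.1840 0.1839 [ 0.4 -0.3  0.4]
t18.80 z0.1830 0.1829 [-0.1  0.1 -0.4]
t19.05 z0.1820 0.1819 [-0.3  0.   0.1]
t19.30 z0.1810 0.1809 [ 0.3  0.6 -0.2]
t19.55 z0.1800 0.1799 [ 0.7 -0.   0.1]
t19.80 z0.1790 0.1789 [-0.3  0.5  0.1]
t20.05 z0.1780 0.1779 [0.2 0.  0.6]
t20.30 z0.1770 0.1769 [-0.2  0.1  0.8]
t20.55 z0.1760 0.1761 [ 0.3 -0.2  0.7]
t20.80 z0.1750 0.1755 [-1.   0.5  4.1]
t21.05 z0.1744 0.175 [-1.3 -0.1  5.4]
t21.30 z0.1738 0.1738 [-1.  -0.8  4.6]
t21.55 z0.1732 0.1732 [ 0.2 -0.2  4.3]
t21.80 z0.1726 0.1728 [-0.3  0.6  4.6]
t22.05 z0.1720 0.1724 [-1.5  1.   6.3]
t22.30 z0.1714 0.1713 [-0.   0.3  2.8]
t22.55 z0.1708 0.1708 [ 0.7 -0.2  4. ]
t22.80 z0.1702 0.1704 [ 0.4 -0.   5.2]
t23.05 z0.1696 0.1689 [0.6 0.2 1.4]
t23.30 z0.1686 0.1684 [-1.3  0.4  3. ]
t23.55 z0.1680 0.1681 [-0.7 -0.6  5.1]
t23.80 z0.1674 0.1674 [-0.3  0.9  4.4]
t24.05 z0.1668 0.1669 [-0.5 -0.3  5.1]
t24.30 z0.1662 0.1666 [-1.5 -0.2  7.3]
t24.55 z0.1656 0.1664 [-1.9 -0.3  9.2]
```

```bash
python3 - <<'E'
from h import *
env.hold(.7);st();f=shot("scene","s4")
c=f["pixels"][140:290,190:370,::-1];cv2.imwrite("pics/z4.png",cv2.resize(c,None,fx=4,fy=4,interpolation=cv2.INTER_CUBIC))
E
```

```text
t25.25 p [0.5666 0.     0.1667] F [-1.75 -0.61 10.4 ] M [-0.2   0.69  0.05] op0.152
```

View pics/z4.png

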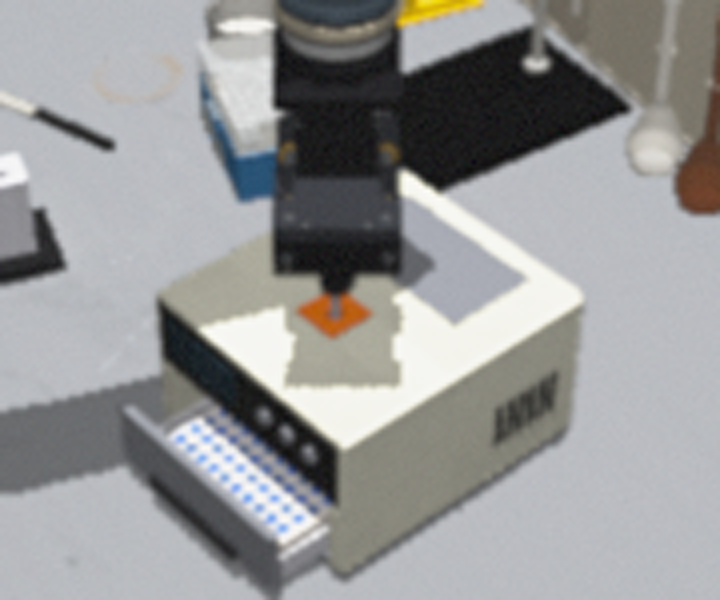

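The drawer (front at about (140,420)–(290,590) in this crop) is plainly out, and the rod is still in the bushing. Next I hold briefly, then withdraw and check the pin in the hand.

```bash
python3 - <<'E'
from h import *
env.hold(1.0)
env.servo_line([.5662,.0003,.19],feed=.05);st()
env.servo_line([.5662,.0003,.25],feed=.1);st()
env.servo_line([.4562,.3122,.25],feed=.22);st()
env.servo_line([.4562,.3122,.185],feed=.12);env.hold(.2);s=st()
f=shot("scene","s5")
print(proj(f,[.4562,.3122,.097]),proj(f,[.4562,.3122,.08]))
c=f["pixels"][130:220,150:240,::-1];c2=f["pixels"][190:300,190:350,::-1]
cv2.imwrite("pics/z5.png",cv2.resize(c,None,fx=6.5,fy=6.5,interpolation=cv2.INTER_CUBIC));cv2.imwrite("pics/z5b.png",cv2.resize(c2,None,fx=4,fy=4,interpolation=cv2.INTER_CUBIC))
E
```

```text
t26.94 p [5.660e-01 4.000e-04 1.897e-01] F [-0.57  0.2   0.68] M [-0.03 -0.03  0.  ] op0.148
 t27.69 p [5.657e-01 4.000e-04 2.494e-01] F [-0.85 -0.15 -1.26] M [-0.01  0.02 -0.  ] op0.143
 t29.34 p [0.4568 0.3109 0.25  ] F [ 0.12 -0.46 -0.77] M [-0.03  0.03  0.01] op0.147
 t30.23 p [0.4567 0.3125 0.1859] F [-0.44 -0.65 -0.64] M [-0.1   0.03  0.02] op0.147
[189.44200844 177.39370519] [190.07316381 181.93908537]
```

View pics/z5.png

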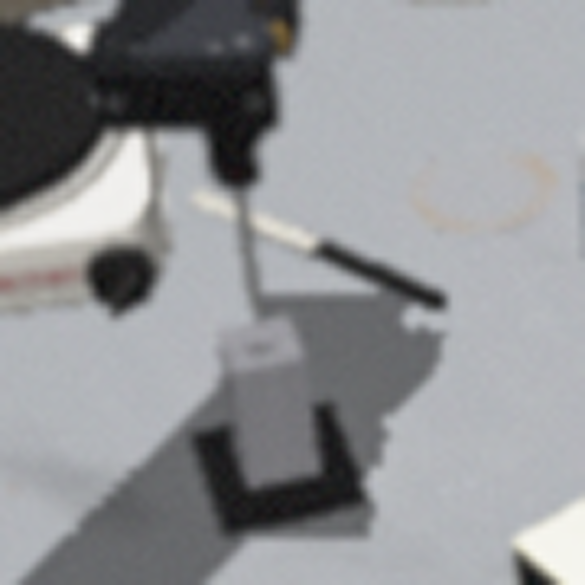

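View pics/z5b.png

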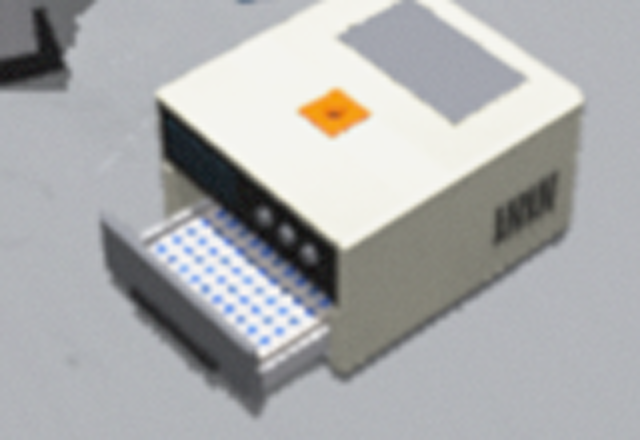

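Drawer is fully out. The rod tip at crop (257,308) lines up along the pillar's slant with the stand hole at (262,348). Inserting with force checks.

```bash
python3 - <<'E'
from h import *
xy=[.4562,.3122]
env.servo_line([*xy,.173],feed=.08);st()
z=.173;b=np.array([0,0,-.7])
while z>.0905:
    z-=.002 if z>.158 else (.006 if z>.104 else .001)
    env.servo_line([*xy,z],feed=.03); s=env.read_state();d=s["contact_force"]-b
    print("t%.2f z%.4f"%(s["time"],z),np.round(s["position"],4),np.round(d,1),flush=True)
    if np.linalg.norm(d)>5: break
E
```

```text
t30.58 p [0.4558 0.3119 0.1725] F [ 0.57 -0.33 -0.49] M [-0.04  0.02 -0.01] op0.150
t30.83 z0.1710 [0.4562 0.3122 0.1711] [-0.3  0.5  0.2]
t31.08 z0.1690 [0.4561 0.3122 0.1689] [-0.1  0.6  0.7]
t31.33 z0.1670 [0.4561 0.3121 0.1668] [0.3 0.3 0.2]
t31.58 z0.1650 [0.4561 0.3121 0.1648] [-0.4 -0.8 -0.3]
t31.83 z0.1630 [0.4561 0.3121 0.1629] [ 0.5  0.3 -0.2]
t32.08 z0.1610 [0.4561 0.3121 0.1609] [-0.8 -1.  -0.3]
t32.33 z0.1590 [0.4561 0.3121 0.1589] [ 0.1 -0.8 -1.3]
t32.58 z0.1570 [0.4561 0.3122 0.1568] [ 0.9 -0.3  0.4]
t32.93 z0.1510 [0.456  0.3121 0.1507] [-0.1  0.5  0.5]
t33.28 z0.1450 [0.456  0.3121 0.1447] [-0.1 -0.4  0.8]
t33.63 z0.1390 [0.456  0.3121 0.1387] [-0.4  0.2  0.6]
t33.98 z0.1330 [0.4561 0.3121 0.1327] [-0.2  0.   0.2]
t34.33 z0.1270 [0.456  0.3121 0.1267] [-0.2 -0.3 -0.9]
t34.68 z0.1210 [0.456  0.3121 0.1207] [-0.2  0.5 -0.5]
t35.03 z0.1150 [0.456  0.3121 0.1147] [ 0.4 -0.2  0.2]
t35.38 z0.1090 [0.456  0.3121 0.1087] [ 0.4 -0.6  0.1]
t35.73 z0.1030 [0.456  0.3121 0.1027] [0.2 0.3 0.2]
t35.98 z0.1020 [0.4562 0.3122 0.102 ] [0.  0.  0.3]
t36.23 z0.1010 [0.4562 0.3122 0.101 ] [-0.8 -0.3  0.2]
t36.48 z0.1000 [0.4561 0.3122 0.0999] [ 0.   0.5 -1. ]
t36.73 z0.0990 [0.4562 0.3121 0.0989] [-0.4 -0.7  0.1]
t36.98 z0.0980 [0.4562 0.3122 0.0979] [-0.5  0.6  0.3]
t37.23 z0.0970 [0.4562 0.3121 0.0969] [0.2 0.6 0.4]
t37.48 z0.0960 [0.4562 0.3122 0.0959] [-0.3 -0.3  0.3]
t37.73 z0.0950 [0.4561 0.3122 0.0949] [ 0.3  0.5 -0. ]
t37.98 z0.0940 [0.4562 0.3122 0.0939] [ 0.2 -0.9  0.3]
t38.23 z0.0930 [0.4562 0.3122 0.093 ] [ 0.2 -0.2 -0.3]
t38.48 z0.0920 [0.4562 0.3123 0.0929] [-2.5 -0.9  7.9]
```

Collar seated at the same height where it was gripped. Releasing and retreating.

```bash
python3 - <<'E'
from h import *
xy=[.4562,.3122]
env.servo_line([*xy,.093],feed=.03);st()
env.set_gripper(.3,5);st();env.set_gripper(.7);st()
env.servo_line([*xy,.2],feed=.12);st()
env.servo_line([.36,.5,.25],feed=.25);st();env.hold(.3)
f=shot("scene","s6");g=shot("top","t6")
a=[]
for im,(x0,y0) in((f,(160,150)),(g,(120,230))):
    c=im["pixels"][y0:y0+70,x0:x0+60,::-1];a.append(cv2.resize(c,None,fx=6.5,fy=6.5,interpolation=cv2.INTER_CUBIC))
cv2.imwrite("pics/z6.png",np.hstack(a))
E
```

```text
t38.73 p [0.4562 0.3122 0.0929] F [-0.34  0.47  1.17] M [-0.14  0.04  0.01] op0.146
 t39.31 p [0.4562 0.3122 0.093 ] F [-0.58  0.85 -0.48] M [-0.01 -0.   -0.03] op0.298
 t40.18 p [0.4562 0.3122 0.093 ] F [ 0.41 -0.11  0.13] M [-0.02  0.03 -0.08] op0.700
 t41.23 p [0.4557 0.3119 0.1992] F [-0.14  0.54  0.57] M [-0.02  0.02 -0.02] op0.695
 t42.24 p [0.3613 0.498  0.2493] F [-0.47 -0.1  -0.46] M [-0.05 -0.08  0.04] op0.704
```

View pics/z6.png

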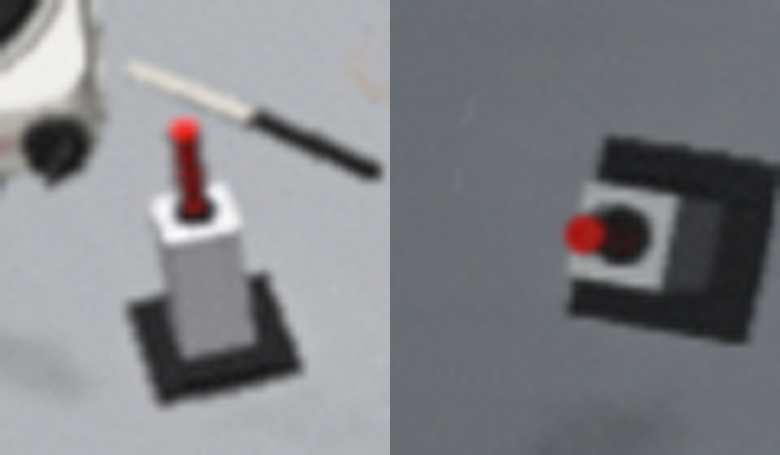

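View pics/s6.png

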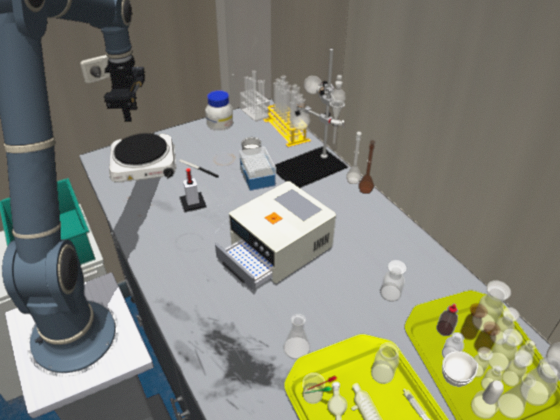

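View pics/t6.png

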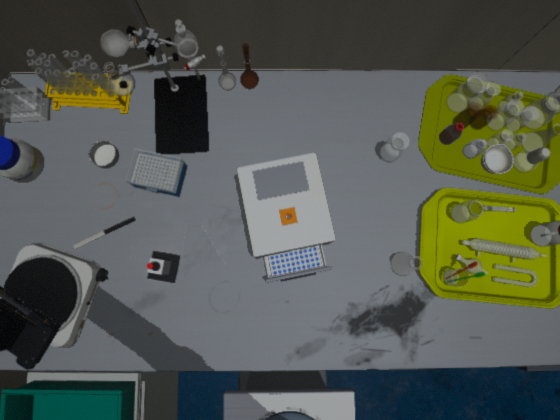

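The pin is upright with its collar on the pillar, at (189,175) in the scene view, as at the start. The drawer is out, and the flask, box and bottle are where they were. Handing in.

```bash
python3 - <<'E'
from h import *
env.hold(.3);st();print(env.hand_in())
E
```

```text
t42.94 p [0.36 0.5  0.25] F [-0.32  0.93 -0.83] M [-0.03 -0.03  0.01] op0.702
the job is handed in; nothing more can be done
None
```

The drawer is out, the pin is back in its stand, and the job was handed in at about 43 s. The hand-in gives no verdict, so what follows is from my own checks.

- **Release:** The rod went through the access hole without touching its sides. It met the latch lever at about 45 mm depth, where it yielded at roughly 4–5 N. I stopped pressing when the force rose to 9 N. The highest reading was about 10.4 N at the wrist, or about 11 N allowing for the sensor offset, so well under 18 N. I held the lever down until the drawer had plainly moved.
- **Pin:** The collar met the pillar again within 1 mm of the tool height at which I had gripped it. After release, both cameras show the pin upright with its collar on the pillar, as it was at the start.
- **Other items:** In the last pictures the drawer looks fully out; I did not measure it in mm. The flask, tip box and bottle look unmoved. The arm is clear of everything.
- **Disagreement:** The two cameras differed by about 5 mm on the hole's position. I settled it by comparing the pin tip with the bushing in the same picture, and the clean entry confirmed the result.

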